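# Tip the wax pail out into its tray

## Task

Two tilting pails stand on the bench, each in a wooden stand over its own catch tray. Tip the one that has the wax blocks in it right over to its stop, mouth down, so that both blocks end up in its tray, and leave it tipped like that; leave the empty pail upright.

Things in the scene. Friction and masses are not known exactly. Their poses are not given: they have to be found in the camera images.
- wax_stand: plywood stand of the pail with the wax, fixed to the desk (mm): catch tray 260 x 140 x 36 high, wall 8, inside x -192 to 52, y -62 to 62, floor z 14; posts at y -76 and 76, 210 high, hold the pail on pins. Origin on the desk under the pivot, which is at (0, 0, 195); z up, y along the pivot axis, the pail pours towards -x.
- wax_pail (a joint): tilt, rad: 0 upright, grows as the mouth swings to the stand's -x, 2.71 hard stop, mouth down. Steel pail, mouth 102 mm wide, bottom 86, from 60 mm below to 40 above the pivot. Stiff pivot (0.22 N m, 2 N at the bail): it stays where it is left. The wax may come out only past 2.5. Handles: a bail over the mouth, a loop on the bottom rim; both turn with the pail.
- wax_bail (a point): middle of the bail's round wooden grip, 16 mm thick, 60 long along the stand's y, 115 mm straight above the pivot when upright; the bail does not fold. The bar can turn between fingers closed across it or loosely round it. From above it can be followed to about 1.7 rad; further on the hand gets near the pail.
- wax_loop (a point): middle of the loop's outer bar, 10 mm round, along the stand's y, 54 mm free between its arms, 36 mm off the pail's wall; upright it is at x 83, z -55 mm from the pivot. With the pail at 1.7 rad it is on top, at x 44, z 89 from the pivot, and can be taken from above and drawn to the stop. There, open by only 30 mm and rise to let go.
- wax_1: yellow beeswax block with scored lines, 36 x 56 x 18 mm, about 60 g, at the start flat on the pail's floor; origin at the centre of its underside
- wax_2: a second such block, at the start on top of the first in the same pail; origin at the centre of its underside
- empty_pail (a joint): tilt in rad of the other pail, of the same make in the same kind of stand, with nothing in it; 0 = upright. Upright, both bails reach 318 mm above the desk: carry the hand over or round them. Which pail is at the left and which at the right varies.
There are look-alikes about, which are no part of the job. What is shaped like the wax_2 but green or purple is not meant.

How it is judged:
By the outcome, as a careful person would: the job done as asked, in the order asked, and still so for the second after the job is handed in, with the robot touching nothing.
It also fails if it takes over 48 s, if anything falls off the work surface, if the arm or the gripper's body presses on something with over 40 N, if the wrist force passes 120 N, or if a joint passes its speed limit or range.

## Robot

A 6-joint arm with a two-finger parallel gripper is mounted at the origin on the work surface; the furniture and walls round the work are solid. World frame = base frame: x ahead of the robot, y to its left, z up, the work surface at z = 0. Lengths are in m, angles in rad, forces in N, time in s.
With the tool pointing down it reaches from about 0.4 to 0.925 m from the base axis. Payload 12.5 kg.
Tool frame: the origin (TCP) lies between the finger pads; the fingertips stand 14 mm ahead of it and the grasp point (between the pads) lies 5 mm behind it; x points along the fingers, y is the direction in which the jaws open and shut, and the axes are right-handed (so a half turn about x gives the same grasp; the last joint's range is limited). The gripper opens to 95 mm and grips with 3 to 60 N. Pads are 20 mm wide; open, the fingers measure 119 mm over their backs; the gripper's body (75 mm by 180 mm) begins 59 mm behind the grasp point.
Start: joints at [1.067, 0.491, 1.559, -0, 1.092, -0.106], TCP at [0.242, 0.576, 0.229] pointing down, gripper open.
Joint ranges: [-3.1, 3.1], [-0.84, 2.19], [0.05, 2.79], [-1.13, 4.28], [0.06, 2.93], [-2.69, 2.69]. Speed limits (rad/s): [2.22, 2.22, 2.79, 3.14, 3.14, 3.14].

## Interface

Orientations are given as [roll, pitch, yaw] about the fixed x, y, z axes, in that order (R = Rz(yaw) Ry(pitch) Rx(roll)).
In Python, from rig import bot gives the robot as it stands. The module is installed in compiled form; this text tells all that it offers.
- The arm moves only by the shell command python3 -m handwheel 'ROWS' [FORCE]. ROWS is JSON, a list of rows, each an object with "xyz": the shift along the tool's x, y, z in cm, a list of three; "twist": the turn about the tool's x in degrees; "claw": the finger opening in cm, from 0 to 9.51. A call has 1 to 20 rows; each row is the pose to reach, as a shift and turn from the pose commanded when the call began, along the tool's axes at that moment; what a row does not reach only later rows make up. A row lasts 1/8 s, in which the tool goes at most 62.5 mm and 10.7 degrees, less where a joint would pass 70% of its speed; a pose out of reach is approached as far as the arm can. A call with a gripper value outside its range is refused whole. The fingers move at their own pace and stop on an object; FORCE is the grip in N (left out, the last holds). Time passes only in rows, so rows that repeat a pose let the fingers close. It gives the time, the measured TCP pose, the force and the opening at its end, in the units of the state.
- bot.get_obs(): the state, without advancing time (a new reading comes with each control period).
- bot.read_camera(name): name is "side" or "top" or "wrist"; returns a dict with "img" (400x640x3 uint8, blue, green, red), "fov_y" (degrees; the focal length in pixels is half the picture's height over the tangent of half this angle, whatever the lens; pixels are square), "cx", "cy" (the principal point, pixels), "rvec" (rotation vector, rad) and "tvec" (3), from world to camera coordinates, as OpenCV has them. Camera axes: x right, y down, z forward; pixel columns grow to the right and rows downward; lengths in m; the calibration is good to about 2 mm. A picture is of the moment at which its call begins. There is no depth.
- bot.sign_off(): hands the job in, once; it reports no verdict.
The state is a dict: "t": time; "joint_positions": joint angles; "qvel": joint speeds; "joint_efforts": joint torques, N m; "ee_pos": TCP position; "orientation": TCP orientation; "ft_force": force on the tool from outside, world axes, zero at the start; "ft_torque": the same for the moment, N m; "gripper_width": opening from 0.0 (shut) to 1.0 (fully open).
Only numpy, scipy, OpenCV 4.12 (cv2) and the standard library are available. Lean on these libraries where they do the work, as an engineer would, in place of code of your own. Each camera call takes 0.05 s, during which the arm holds its last target.

## Working session

There is one attempt and no reset: what is moved stays moved. The work goes in short steps, Python scripts to look and compute and a shell command to move; the robot and the scene stay as the last step left them, time stands still between calls to the robot, and variables do not carry over. Pictures are saved under pics/ and viewed, and the job is handed in when it is done.

```bash
mkdir -p pics; cat > h.py <<'E'
import numpy as np,cv2
from rig import bot
def cam(n):
    d=bot.read_camera(n); f=200/np.tan(np.radians(d["fov_y"])/2)
    K=np.array([[f,0,d["cx"]],[0,f,d["cy"]],[0,0,1.]]); R=cv2.Rodrigues(np.array(d["rvec"],float))[0]
    return dict(img=d["img"],K=K,R=R,t=np.array(d["tvec"],float).ravel())
def ray(c,u,v):
    d=c["R"].T@np.linalg.inv(c["K"])@np.array([u,v,1.]); o=-c["R"].T@c["t"]; return o,d/np.linalg.norm(d)
def onz(c,u,v,z):
    o,d=ray(c,u,v); return o+d*(z-o[2])/d[2]
def tri(c1,p1,c2,p2):
    o1,d1=ray(c1,*p1);o2,d2=ray(c2,*p2)
    s=np.linalg.lstsq(np.c_[d1,-d2],o2-o1,rcond=None)[0]
    a=o1+s[0]*d1;b=o2+s[1]*d2; return (a+b)/2,np.linalg.norm(a-b)
def proj(c,P):
    p=c["K"]@(c["R"]@np.array(P)+c["t"]); return p[:2]/p[2]
E
python3 - <<'E'
from h import *
for n in("side","top","wrist"):
    c=cam(n);cv2.imwrite(f"pics/{n}0.png",c["img"]);print(n,c["K"][0,0],-c["R"].T@c["t"])
s=bot.get_obs();print(s)
E
```

```text
side 399.1469631303392 [ 0.43567733 -0.77647568  0.88198948]
top 438.87448370226207 [ 0.28279419 -0.00695092  1.2233355 ]
wrist 356.3631752526016 [0.17560778 0.60423699 0.38417025]
{'t': 0.15, 'joint_positions': array([ 1.06741331e+00,  4.91407475e-01,  1.55925903e+00,  3.75555989e-06,
        1.09170126e+00, -1.05599219e-01]), 'qvel': array([ 0.00070233, -0.00115617, -0.00238036,  0.00064069,  0.00053621,
        0.00030878]), 'joint_efforts': array([ 1.44660091e-03, -6.12898850e+01, -2.58279330e+01,  6.92933681e-02,
        4.73061099e-02, -6.84948213e-05]), 'ee_pos': array([0.24201925, 0.5760858 , 0.22822182]), 'orientation': array([-1.68069346,  1.57002121, -2.07847898]), 'ft_force': array([ 0.84106809,  0.32997937, -0.36093847]), 'ft_torque': array([-0.02899632,  0.02435189, -0.02160896]), 'gripper_width': 0.9981599427254002}
```

View pics/side0.png

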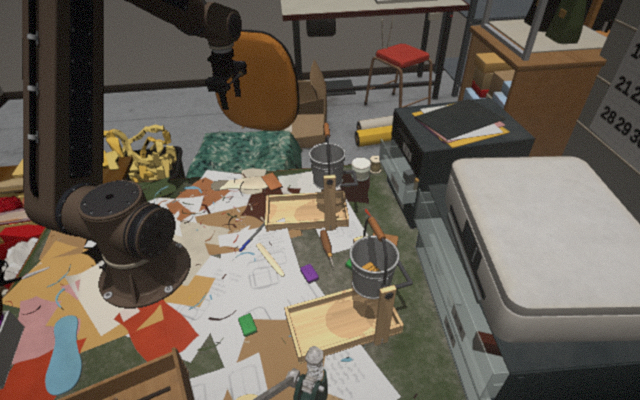

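View pics/top0.png

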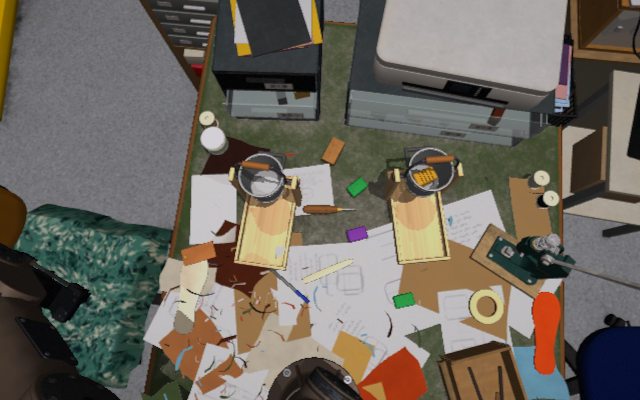

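View pics/wrist0.png

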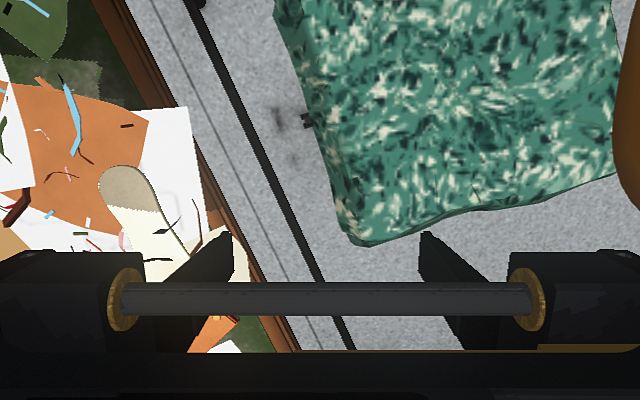

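The wax shows as yellow scored blocks at top (424,178) and side (370,267), in the pail at the robot's right. The pail at the left, top (265,182), looks empty. The green and purple blocks on the bench are look-alikes. I'll confirm this in an enlarged crop.

```bash
python3 - <<'E'
import cv2,numpy as np
t=cv2.imread("pics/top0.png");s=cv2.imread("pics/side0.png")
a=cv2.resize(t[140:270,375:475],None,fx=4,fy=4,interpolation=cv2.INTER_CUBIC)
b=cv2.resize(s[200:360,280:420],None,fx=2.8,fy=3.25*0+2.8,interpolation=cv2.INTER_CUBIC)
im=np.zeros((520,800,3),np.uint8);im[:,:400]=a;im[:b.shape[0],402:402+b.shape[1]]=b[:, :398]
cv2.imwrite("pics/crop.png",im)
E
```

```text
(no output)
```

View pics/crop.png

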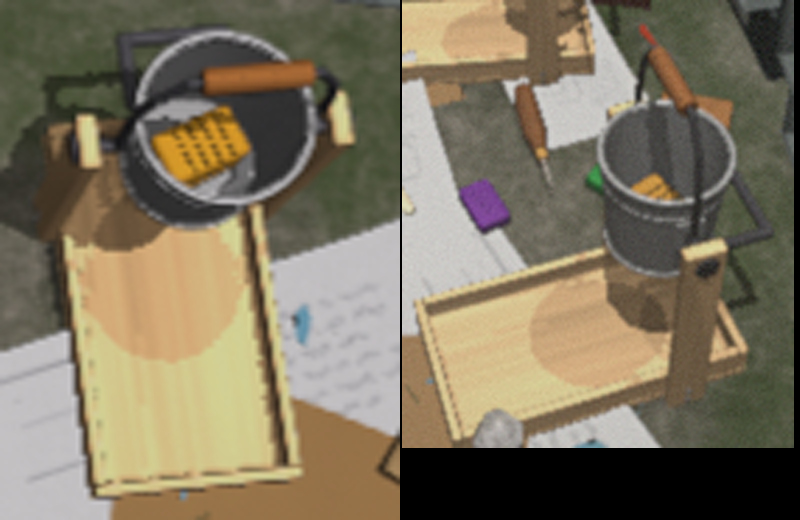

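Confirmed: the right-hand pail holds the scored yellow blocks and is the one to tip. Next I'll measure the grip and the post tops.

```bash
cat > m.py <<'E'
from h import *
def grip(img,box):
    x0,y0,x1,y1=box; h=cv2.cvtColor(img,cv2.COLOR_BGR2HSV)[y0:y1,x0:x1]
    m=cv2.inRange(h,(3,130,60),(14,255,255))
    n,l,st,ce=cv2.connectedComponentsWithStats(m)
    out=[]
    for i in range(1,n):
        if st[i][4]>25:
            ys,xs=np.where(l==i);out.append((st[i].tolist(),(cv2.minAreaRect(np.c_[xs,ys].astype(np.float32))),(ce[i]+[x0,y0]).round(1)))
    return out
E
python3 - <<'E'
from m import *
ct=cam("top");cs=cam("side")
a=grip(ct["img"],(410,145,465,175));b=grip(cs["img"],(355,200,392,245));print(a,b)
g,e=tri(ct,a[0][2],cs,b[0][2]);print("grip",g,e)
P=[onz(ct,397,175,.21),onz(ct,460.5,169.5,.21)];print(P,np.linalg.norm(P[0]-P[1]))
m=(P[0]+P[1])/2;d=P[0]-P[1];print("mid",m,"axis deg",np.degrees(np.arctan2(d[1],d[0])))
# tray far corners z=.036 outer
C=[onz(ct,375+98/4,140+493/4,.036),onz(ct,375+298/4,140+475/4,.036)];print(C,np.linalg.norm(C[0]-C[1]))
d=C[0]-C[1];print(np.degrees(np.arctan2(d[1],d[0])))
E
```

```text
[([16, 10, 28, 9, 182], ((29.410348892211914, 13.924139022827148), (6.7266845703125, 27.405012130737305), 85.2363510131836), array([438.9, 159. ]))] [([13, 17, 24, 24, 179], ((23.0, 31.0), (31.11269760131836, 11.31370735168457), 45.0), array([377.6, 229.3]))]
grip [ 0.59786924 -0.21776442  0.30801337] 0.001527638677720159
[array([ 0.58213372, -0.14278156,  0.21      ]), array([ 0.61152001, -0.2930543 ,  0.21      ])] 0.15311906860310373
mid [ 0.59682686 -0.21791793  0.21      ] axis deg 101.06473094483162
[array([ 0.38934707, -0.18982718,  0.036     ]), array([ 0.4153591 , -0.32238961,  0.036     ])] 0.1350904289667901
101.1017966697796
```

```bash
cat > g.py <<'E'
from h import *
from scipy.spatial.transform import Rotation as Ro
import sys
PV=np.array([.597,-.218,.195]);YAW=np.radians(11.1)
sx=np.array([np.cos(YAW),np.sin(YAW),0]);sz=np.array([0,0,1.])
def st():
    s=bot.get_obs();R=Ro.from_euler("xyz",s["orientation"]).as_matrix();return s,R,np.array(s["ee_pos"])
def bail(th): return PV+.115*(-np.sin(th)*sx+np.cos(th)*sz)
def loop(th): return PV+sx*(.083*np.cos(th)+.055*np.sin(th))+sz*(.083*np.sin(th)-.055*np.cos(th))
def togo(P):
    s,R,p=st();return (R.T@(np.array(P)-p)*100).round(1)
def info():
    s,R,p=st()
    y=np.degrees(np.arctan2(R[1,1],R[0,1]));print("t",s["t"],"p",p.round(4),"tool y az",y.round(1),"toolz",R[:,2].round(3),"x",R[:,0].round(3),"F",s["ft_force"].round(1),"T",s["ft_torque"].round(2),"w",s["gripper_width"]*95.1,"j",s["joint_positions"].round(2))
E
python3 - <<'E'
from g import *
info()
print(togo([.597,-.218,.40]),togo([.242,.576,.40]))
E
```

```text
t 0.25 p [0.2421 0.5761 0.2284] tool y az 67.2 toolz [ 0.922 -0.387 -0.   ] x [-0. -0. -1.] F [-0.3 -0.4  0.3] T [ 0.01 -0.04 -0.02] w 95.2180526343632 j [ 1.07  0.49  1.56  0.    1.09 -0.11]
[-17.1 -59.5  63.5] [-17.2  -0.   -0. ]
```

```bash
python3 -m handwheel '[{"xyz":[-6,0,0],"twist":0,"claw":5},{"xyz":[-12,0,0],"twist":0,"claw":5},{"xyz":[-17,0,0],"twist":0,"claw":5},{"xyz":[-17,-4,4.2],"twist":4,"claw":5},{"xyz":[-17,-8,8.5],"twist":8,"claw":5},{"xyz":[-17,-12,12.8],"twist":12,"claw":5},{"xyz":[-17,-16,17],"twist":16,"claw":5},{"xyz":[-17,-20,21.3],"twist":20,"claw":5},{"xyz":[-17,-24,25.6],"twist":24,"claw":5},{"xyz":[-17,-28,29.9],"twist":28,"claw":5},{"xyz":[-17,-32,34.1],"twist":32,"claw":5},{"xyz":[-17,-36,38.4],"twist":36,"claw":5},{"xyz":[-17,-40,42.7],"twist":40,"claw":5},{"xyz":[-17,-44,47],"twist":44,"claw":5},{"xyz":[-17,-48,51.2],"twist":48,"claw":5},{"xyz":[-17,-52,55.5],"twist":52,"claw":5},{"xyz":[-17,-56,59.8],"twist":56,"claw":5},{"xyz":[-17,-59.5,63.5],"twist":56,"claw":5},{"xyz":[-17,-59.5,63.5],"twist":56,"claw":5},{"xyz":[-17,-59.5,63.5],"twist":56,"claw":5}]' 20
python3 - <<'E'
from g import *
info()
for n in("side","top","wrist"): cv2.imwrite(f"pics/{n}1.png",cam(n)["img"])
print(togo(bail(0)-[0,0,-.003]))
E
```

```text
t: 2.75
ee_pos: [0.5968, -0.2181, 0.3983]
orientation: [-2.617, 1.57, 2.291]
ft_force: [0.2, -0.0, -0.0]
gripper_width: 0.523
t 2.75 p [ 0.5968 -0.2181  0.3983] tool y az 11.2 toolz [ 0.194 -0.981 -0.001] x [-0.001  0.001 -1.   ] F [ 0.2 -0.  -0. ] T [-0.13  0.07  0.02] w 49.780431741649565 j [-0.45  0.4   1.27  0.    1.48 -0.65]
[ 8.6 -0.   0.1]
```

View pics/wrist1.png

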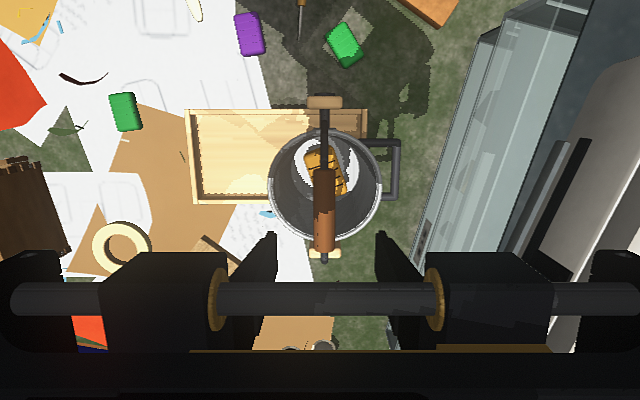

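View pics/side1.png

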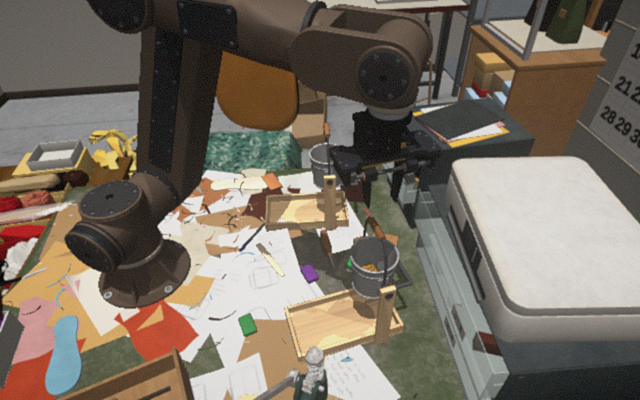

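The wrist view shows the wooden grip at (325,215), centred between the fingers and running across the jaws. The side view shows the hand clear above the pail. I'll descend and close on the grip.

```bash
python3 -m handwheel '[{"xyz":[3,0,0],"twist":0,"claw":5},{"xyz":[6,0,0],"twist":0,"claw":5},{"xyz":[8,0,0],"twist":0,"claw":5},{"xyz":[8.5,0,0],"twist":0,"claw":5},{"xyz":[8.5,0,0],"twist":0,"claw":3},{"xyz":[8.5,0,0],"twist":0,"claw":1},{"xyz":[8.5,0,0],"twist":0,"claw":1},{"xyz":[8.5,0,0],"twist":0,"claw":1},{"xyz":[8.5,0,0],"twist":0,"claw":1},{"xyz":[8.5,0,0],"twist":0,"claw":1},{"xyz":[8.5,0,0],"twist":0,"claw":1},{"xyz":[8.5,0,0],"twist":0,"claw":1}]' 20
python3 - <<'E'
from g import *
info()
cv2.imwrite("pics/wrist2.png",cam("wrist")["img"])
s,R,p=st()
for th in np.arange(.1,1.7,.1):
    d=bail(th)-bail(0); print(round(th,1),(R.T@d*100).round(1))
d=bail(1.65)-bail(0); print((R.T@d*100).round(1))
E
```

```text
t: 4.4
ee_pos: [0.5958, -0.2186, 0.314]
orientation: [-1.663, 1.568, -3.039]
ft_force: [-7.7, -0.8, 4.7]
gripper_width: 0.165
t 4.4 p [ 0.5958 -0.2186  0.314 ] tool y az 11.2 toolz [ 0.194 -0.981 -0.   ] x [-0.003 -0.    -1.   ] F [-7.7 -0.8  4.7] T [-0.25  1.54 -0.  ] w 15.649249318334519 j [-0.46  0.44  1.42 -0.    1.29 -0.65]
0.1 [ 0.1 -1.1 -0. ]
0.2 [ 0.2 -2.3 -0. ]
0.3 [ 0.5 -3.4 -0. ]
0.4 [ 0.9 -4.5 -0. ]
0.5 [ 1.4 -5.5 -0. ]
0.6 [ 2.  -6.5 -0. ]
0.7 [ 2.7 -7.4 -0. ]
0.8 [ 3.5 -8.2 -0. ]
0.9 [ 4.4 -9.  -0. ]
1.0 [ 5.3 -9.7 -0. ]
1.1 [  6.3 -10.2  -0. ]
1.2 [  7.4 -10.7  -0. ]
1.3 [  8.5 -11.1  -0. ]
1.4 [  9.6 -11.3  -0. ]
1.5 [ 10.7 -11.4  -0. ]
1.6 [ 11.9 -11.5  -0. ]
[ 12.4 -11.4  -0. ]
```

View pics/wrist2.png

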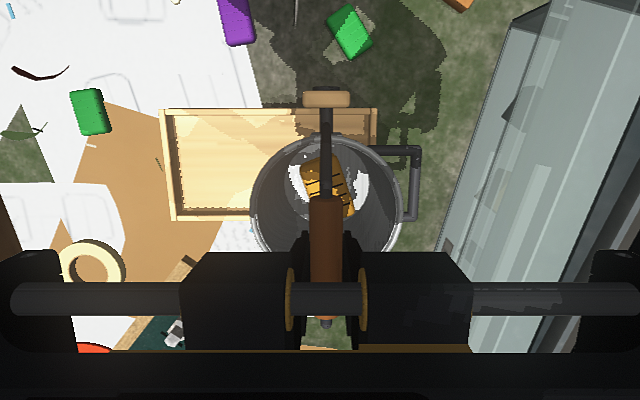

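The fingers have closed on the bar: the opening is 15.6 mm and the grip is in the jaws at (325,250). Now I'll follow the arc to about 1.65 rad.

```bash
python3 -m handwheel '[{"xyz":[0.1,-1.1,0],"twist":0,"claw":1},{"xyz":[0.2,-2.3,0],"twist":0,"claw":1},{"xyz":[0.5,-3.4,0],"twist":0,"claw":1},{"xyz":[0.9,-4.5,0],"twist":0,"claw":1},{"xyz":[1.4,-5.5,0],"twist":0,"claw":1},{"xyz":[2.0,-6.5,0],"twist":0,"claw":1},{"xyz":[2.7,-7.4,0],"twist":0,"claw":1},{"xyz":[3.5,-8.2,0],"twist":0,"claw":1},{"xyz":[4.4,-9.0,0],"twist":0,"claw":1}]' 20
python3 - <<'E'
from g import *
info()
cv2.imwrite("pics/side3.png",cam("side")["img"])
E
```

```text
t: 5.58
ee_pos: [0.5083, -0.2359, 0.269]
orientation: [1.919, 1.571, 0.544]
ft_force: [4.3, 3.2, 1.7]
gripper_width: 0.163
t 5.575 p [ 0.5083 -0.2359  0.269 ] tool y az 11.2 toolz [ 0.194 -0.981 -0.   ] x [ 0.  0. -1.] F [4.3 3.2 1.7] T [ 0.42 -0.91  0.06] w 15.473695718475803 j [-0.55  0.36  1.67  0.    1.12 -0.75]
```

View pics/side3.png

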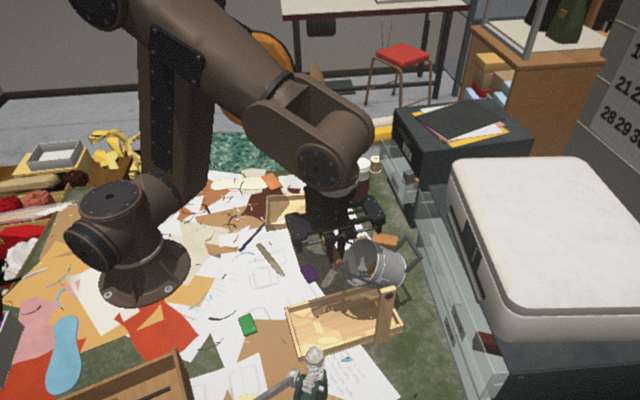

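```bash
python3 -m handwheel '[{"xyz":[0.9,-0.7,0],"twist":0,"claw":1},{"xyz":[1.9,-1.2,0],"twist":0,"claw":1},{"xyz":[3.0,-1.7,0],"twist":0,"claw":1},{"xyz":[4.1,-2.1,0],"twist":0,"claw":1},{"xyz":[5.2,-2.3,0],"twist":0,"claw":1},{"xyz":[6.3,-2.4,0],"twist":0,"claw":1},{"xyz":[7.5,-2.5,0],"twist":0,"claw":1},{"xyz":[8.0,-2.4,0],"twist":0,"claw":1},{"xyz":[8.0,-2.4,0],"twist":0,"claw":1}]' 20
python3 - <<'E'
from g import *
info()
cv2.imwrite("pics/side4.png",cam("side")["img"]);cv2.imwrite("pics/wrist4.png",cam("wrist")["img"])
E
```

```text
t: 6.75
ee_pos: [0.483, -0.2409, 0.188]
orientation: [-1.877, 1.565, 3.031]
ft_force: [-9.9, -6.1, -0.1]
gripper_width: 0.169
t 6.75 p [ 0.483  -0.2409  0.188 ] tool y az 11.2 toolz [ 0.195 -0.981 -0.002] x [-0.006  0.001 -1.   ] F [-9.9 -6.1 -0.1] T [-1.07  1.7   0.1 ] w 16.06040438801561 j [-0.58  0.42  1.81 -0.    0.91 -0.78]
```

View pics/side4.png

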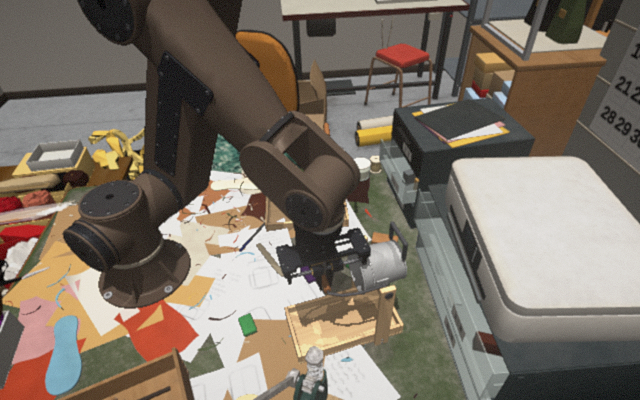

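View pics/wrist4.png

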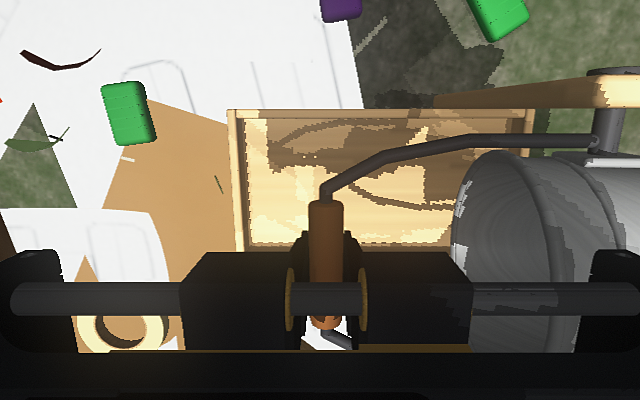

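Both views show the pail lying over at about 1.65 rad, with the wax still inside and the tray empty. I'll let go, rise, and look at the loop.

```bash
python3 -m handwheel '[{"xyz":[0,0,0],"twist":0,"claw":2},{"xyz":[0,0,0],"twist":0,"claw":3},{"xyz":[0,-0.2,0],"twist":0,"claw":4},{"xyz":[0,-0.4,0],"twist":0,"claw":4},{"xyz":[-1,-0.4,0],"twist":0,"claw":4},{"xyz":[-3,-0.4,0],"twist":0,"claw":4},{"xyz":[-7,-0.4,0],"twist":0,"claw":4},{"xyz":[-12,-0.4,0],"twist":0,"claw":5},{"xyz":[-16,-0.4,0],"twist":0,"claw":5},{"xyz":[-18,-0.4,0],"twist":0,"claw":5},{"xyz":[-18,-0.4,0],"twist":0,"claw":5}]'
python3 - <<'E'
from g import *
info()
for n in("side","top","wrist"): cv2.imwrite(f"pics/{n}5.png",cam(n)["img"])
cs=cam("side");ct=cam("top");cw=cam("wrist")
for th in(1.5,1.6,1.7):print(th,loop(th),[proj(c,loop(th)).round(0) for c in (cs,ct,cw)],togo(loop(th)))
s=cs["img"][220:320,330:430];w=ct["img"][120:220,370:470]
cv2.imwrite("pics/crop5.png",np.hstack([cv2.resize(x,(400,400),interpolation=2) for x in(s,w)]))
E
```

```text
t: 8.22
ee_pos: [0.4814, -0.2413, 0.3714]
orientation: [0.819, 1.567, -0.556]
ft_force: [-0.1, 0.2, -0.3]
gripper_width: 0.525
t 8.225 p [ 0.4814 -0.2413  0.3714] tool y az 11.2 toolz [ 0.194 -0.981  0.002] x [ 0.003 -0.002 -1.   ] F [-0.1  0.2 -0.3] T [-0.12  0.05 -0.05] w 49.88831487045222 j [-0.59  0.25  1.56  0.    1.34 -0.78]
1.5 [ 0.65659725 -0.20630748  0.27390154] [array([403., 234.]), array([431., 139.]), array([570., 210.])] [ 9.5 17.9 -0. ]
1.6 [ 0.64856986 -0.2078824   0.27957058] [array([400., 233.]), array([432., 141.]), array([564., 212.])] [ 8.9 17.1 -0. ]
1.7 [ 0.6400272  -0.2095584   0.28439463] [array([396., 233.]), array([434., 144.]), array([556., 214.])] [ 8.4 16.2 -0. ]
```

View pics/wrist5.png

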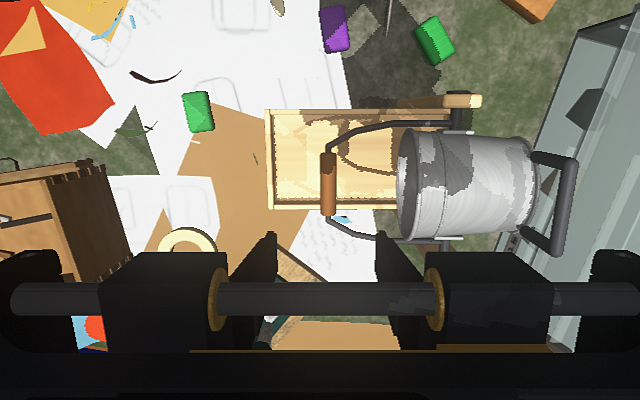

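View pics/crop5.png

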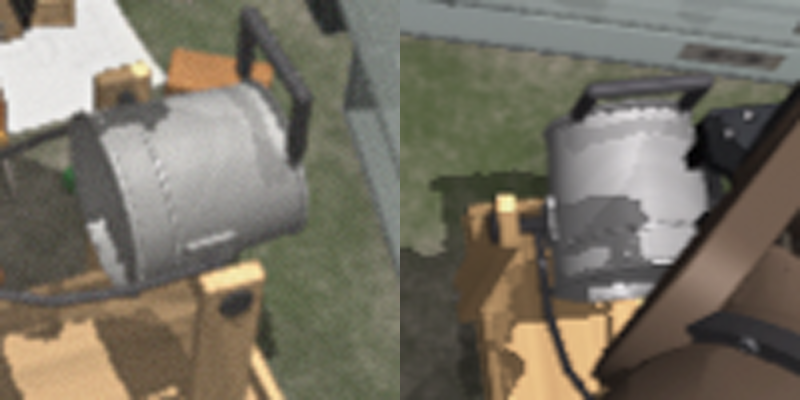

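```bash
python3 - <<'E'
from g import *
s=cv2.imread("pics/side0.png")[90:400,370:570];t=cv2.imread("pics/top0.png")[60:180,300:580]
cv2.imwrite("pics/c6.png",cv2.resize(s,None,fx=1.9,fy=1.9,interpolation=2));cv2.imwrite("pics/c7.png",cv2.resize(t,None,fx=2.8,fy=2.8,interpolation=2))
E
```

```text
(no output)
```

View pics/c6.png

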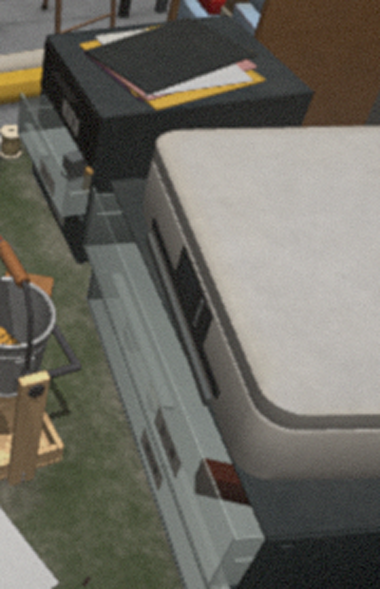

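View pics/c7.png

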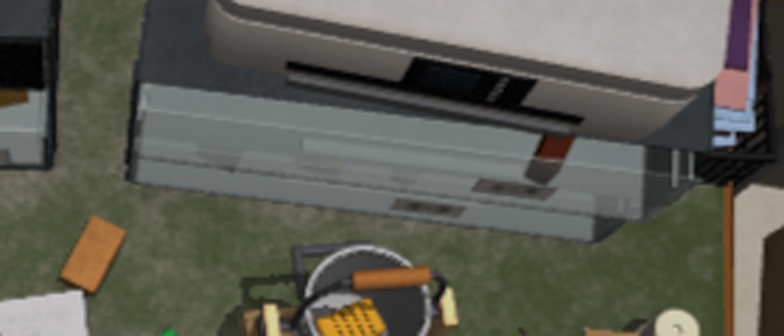

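```bash
python3 - <<'E'
from g import *
cs=cam("side");ct=cam("top")
print(onz(ct,347.5,125.4,0),onz(ct,513.6,145.7,0))
print(tri(ct,(528.6,137.9),cs,(505,377)))
print(tri(ct,(348.9,115.4),cs,(421,192)),tri(ct,(351.8,90.4),cs,(421,192)))
print(tri(ct,(375,80),cs,(450,185)))
E
```

```text
[ 0.78123134 -0.0144629   0.        ] [ 0.76824612 -0.50388557  0.        ]
(array([ 0.75544961, -0.48075341,  0.165473  ]), np.float64(0.05176054766459966))
(array([ 0.74209983, -0.01508456,  0.21402737]), np.float64(0.03978291834799746)) (array([ 0.77003468, -0.01501452,  0.2257973 ]), np.float64(0.02082840133790959))
(array([ 0.79887627, -0.06720817,  0.27640784]), np.float64(0.01861601316984808))
```

The loop bar reads about (399,234) in the side view, (432,141) in the top view and (566,208) in the wrist view. All three agree with θ≈1.6 and the loop at (0.648,-0.208,0.280). The glass front is at x≈0.77 and below z≈0.23, so the hand clears it.

```bash
python3 -m handwheel '[{"xyz":[0,3,0],"twist":0,"claw":4.5},{"xyz":[0,7,0],"twist":0,"claw":4.5},{"xyz":[0,11,0],"twist":0,"claw":4.5},{"xyz":[0,15,0],"twist":0,"claw":4.5},{"xyz":[0,17.1,0],"twist":0,"claw":4.5},{"xyz":[1,17.1,0],"twist":0,"claw":4.5},{"xyz":[3,17.1,0],"twist":0,"claw":4.5},{"xyz":[5,17.1,0],"twist":0,"claw":4.5},{"xyz":[5,17.1,0],"twist":0,"claw":4.5}]'
python3 - <<'E'
from g import *
info()
cw=cam("wrist");cv2.imwrite("pics/wrist8.png",cw["img"]);cv2.imwrite("pics/side8.png",cam("side")["img"])
print(togo(loop(1.6)),proj(cw,loop(1.6)))
E
```

```text
t: 9.75
ee_pos: [0.6477, -0.2081, 0.3179]
orientation: [-2.183, 1.567, 2.724]
ft_force: [0.1, -0.7, -0.3]
gripper_width: 0.473
t 9.75 p [ 0.6477 -0.2081  0.3179] tool y az 11.2 toolz [ 0.194 -0.981 -0.002] x [-0.003  0.001 -1.   ] F [ 0.1 -0.7 -0.3] T [-0.11  0.03 -0.01] w 44.94840365432674 j [-0.41  0.51  1.28  0.    1.35 -0.6 ]
[ 4.1  0.  -0. ] [327.69147821 236.21498874]
```

View pics/wrist8.png

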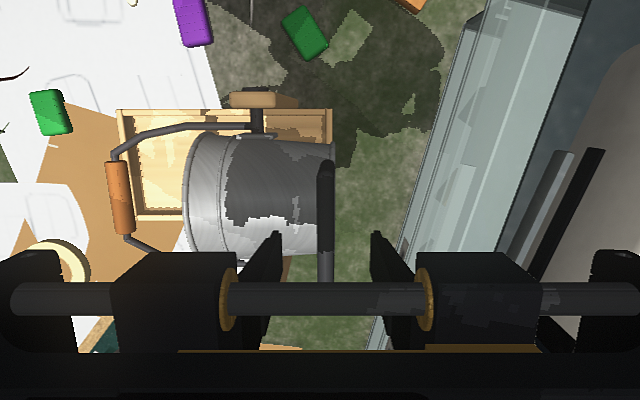

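View pics/side8.png

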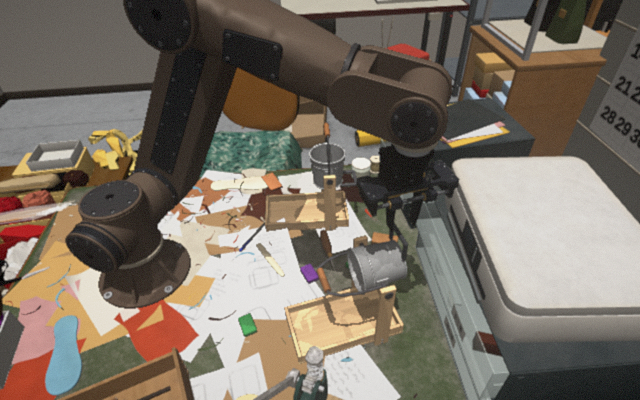

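The bar is at column 325, centred between the fingers, which are at columns 260–390. I'll descend and grip.

```bash
python3 -m handwheel '[{"xyz":[2,0,0],"twist":0,"claw":4.5},{"xyz":[4,0,0],"twist":0,"claw":4.5},{"xyz":[4,0,0],"twist":0,"claw":2},{"xyz":[4,0,0],"twist":0,"claw":0.4},{"xyz":[4,0,0],"twist":0,"claw":0.4},{"xyz":[4,0,0],"twist":0,"claw":0.4},{"xyz":[4,0,0],"twist":0,"claw":0.4},{"xyz":[4,0,0],"twist":0,"claw":0.4},{"xyz":[4,0,0],"twist":0,"claw":0.4}]' 25
python3 - <<'E'
from g import *
info()
cv2.imwrite("pics/wrist9.png",cam("wrist")["img"])
s,R,p=st()
for t0 in(1.58,):
  for th in list(np.arange(1.7,2.75,.1))+[2.71,2.75]: print(round(th,2),(R.T@(loop(th)-loop(t0))*100).round(1))
print(np.linalg.norm(p-PV), p-loop(1.6))
E
```

```text
t: 10.98
ee_pos: [0.6491, -0.208, 0.2799]
orientation: [1.223, 1.57, -0.152]
ft_force: [0.2, -1.3, 2.9]
gripper_width: 0.095
t 10.975 p [ 0.6491 -0.208   0.2799] tool y az 11.2 toolz [ 0.194 -0.981  0.   ] x [ 0.001 -0.    -1.   ] F [ 0.2 -1.3  2.9] T [-0.05  0.08 -0.  ] w 9.003048724668446 j [-0.41  0.53  1.34  0.    1.27 -0.6 ]
1.7 [-0.6 -1.  -0. ]
1.8 [-1. -2. -0.]
1.9 [-1.3 -2.9 -0. ]
2.0 [-1.5 -3.9 -0. ]
2.1 [-1.6 -4.9 -0. ]
2.2 [-1.6 -5.9 -0. ]
2.3 [-1.5 -6.9 -0. ]
2.4 [-1.3 -7.8 -0. ]
2.5 [-1.  -8.8 -0. ]
2.6 [-0.6 -9.7 -0. ]
2.7 [ -0.2 -10.6  -0. ]
2.71 [ -0.1 -10.7  -0. ]
2.75 [  0.1 -11.   -0. ]
0.10013474718165685 [ 0.00058692 -0.00014179  0.00032418]
```

View pics/wrist9.png

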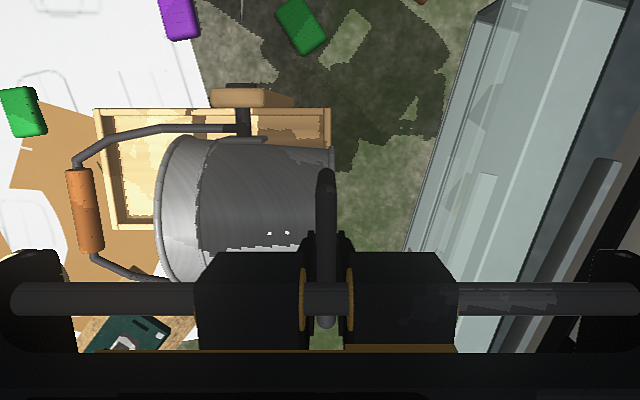

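The opening is 9 mm, so the loop is held. Now I'll draw it to the stop.

```bash
python3 -m handwheel '[{"xyz":[-0.6,-1.0,0],"twist":0,"claw":0.4},{"xyz":[-1.2,-2.5,0],"twist":0,"claw":0.4},{"xyz":[-1.5,-4.2,0],"twist":0,"claw":0.4},{"xyz":[-1.6,-6.2,0],"twist":0,"claw":0.4},{"xyz":[-1.3,-7.9,0],"twist":0,"claw":0.4},{"xyz":[-0.7,-9.5,0],"twist":0,"claw":0.4},{"xyz":[-0.2,-10.6,0],"twist":0,"claw":0.4},{"xyz":[0,-10.9,0],"twist":0,"claw":0.4},{"xyz":[0,-10.9,0],"twist":0,"claw":0.4},{"xyz":[0,-10.9,0],"twist":0,"claw":0.4},{"xyz":[0,-10.9,0],"twist":0,"claw":0.4}]' 25
python3 - <<'E'
from g import *
info()
for n in("side","top","wrist"): cv2.imwrite(f"pics/{n}10.png",cam(n)["img"])
print(togo(loop(2.71)))
E
```

```text
t: 12.4
ee_pos: [0.5441, -0.2287, 0.2815]
orientation: [1.31, 1.564, -0.065]
ft_force: [8.8, 7.3, 12.1]
gripper_width: 0.1
t 12.4 p [ 0.5441 -0.2287  0.2815] tool y az 11.2 toolz [ 0.195 -0.981  0.002] x [ 0.006 -0.    -1.   ] F [ 8.8  7.3 12.1] T [ 1.19 -1.56  0.  ] w 9.503299777231277 j [-0.51  0.39  1.58  0.    1.16 -0.71]
[ 0.2  0.2 -0. ]
```

View pics/wrist10.png

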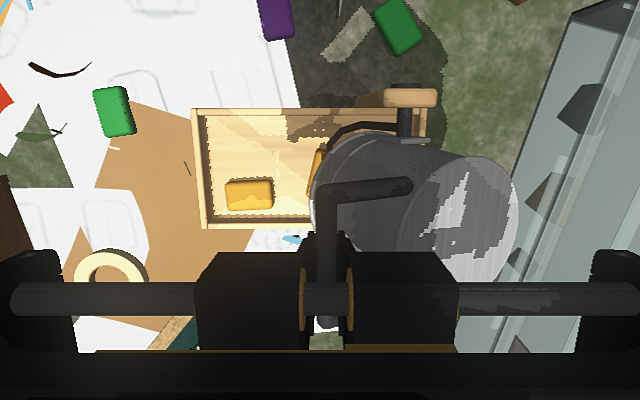

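View pics/side10.png

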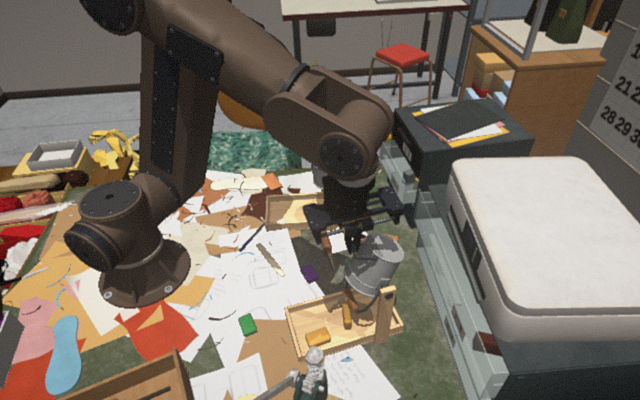

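Both yellow blocks are out: one lies in the tray at wrist (250,195) and the other is partly hidden at (315,170). The contact force is about 12 N and the tool sits 2 mm past the loop's computed position at the stop, so the pail is at its stop. I'll open to 30 mm and rise.

```bash
python3 -m handwheel '[{"xyz":[0,0,0],"twist":0,"claw":1.5},{"xyz":[0,0,0],"twist":0,"claw":3},{"xyz":[0,0,0],"twist":0,"claw":3},{"xyz":[0,0,0],"twist":0,"claw":3},{"xyz":[-1,0,0],"twist":0,"claw":3},{"xyz":[-3,0,0],"twist":0,"claw":3},{"xyz":[-6,0,0],"twist":0,"claw":3},{"xyz":[-10,0,0],"twist":0,"claw":3},{"xyz":[-14,0,0],"twist":0,"claw":3},{"xyz":[-14,-4,0],"twist":0,"claw":3},{"xyz":[-14,-7,0],"twist":0,"claw":3},{"xyz":[-14,-7,0],"twist":0,"claw":3},{"xyz":[-14,-7,0],"twist":0,"claw":3}]'
python3 - <<'E'
from g import *
info()
for n in("side","top","wrist"): cv2.imwrite(f"pics/{n}11.png",cam(n)["img"])
cs=cam("side");cw=cam("wrist")
for th in(2.6,2.65,2.71):print(th,proj(cs,loop(th)).round(1),proj(cw,loop(th)).round(1))
cv2.imwrite("pics/c11.png",cv2.resize(cs["img"][220:360,270:430],None,fx=4,fy=4,interpolation=2))
E
```

```text
t: 14.18
ee_pos: [0.4738, -0.2428, 0.4201]
orientation: [1.045, 1.57, -0.33]
ft_force: [0.7, 0.1, 0.5]
gripper_width: 0.318
t 14.175 p [ 0.4738 -0.2428  0.4201] tool y az 11.2 toolz [ 0.194 -0.981  0.   ] x [ 0.001 -0.    -1.   ] F [0.7 0.1 0.5] T [-0.06  0.03 -0.05] w 30.24860009124737 j [-0.6   0.22  1.48  0.    1.45 -0.79]
2.6 [357.4 242.1] [424.3 196. ]
2.65 [355.3 243.3] [418.3 195.4]
2.71 [352.9 244.9] [411.4 194.5]
```

View pics/wrist11.png

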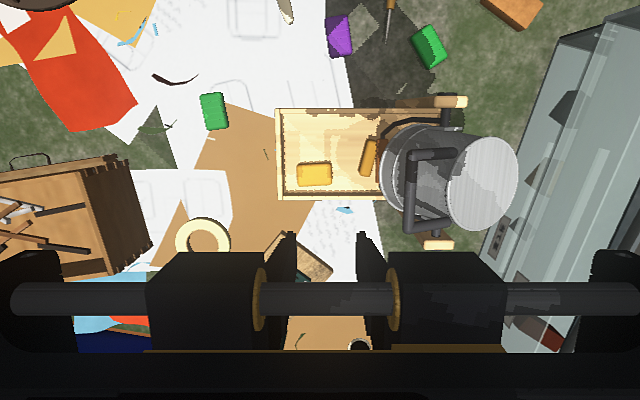

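View pics/c11.png

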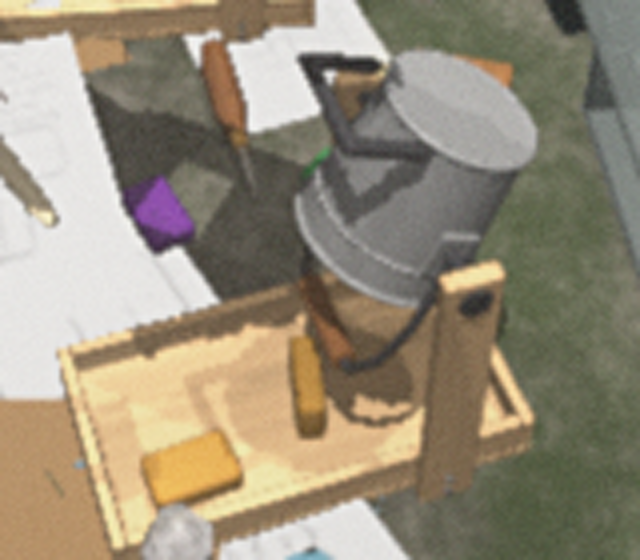

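View pics/top11.png

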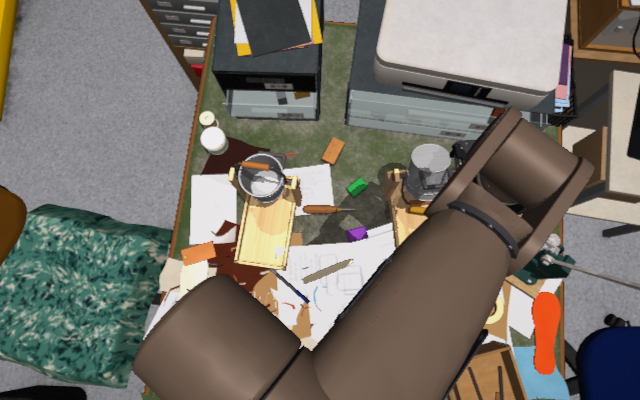

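The side view puts the loop bar's middle at about (352,245.5), against (353,245) predicted for 2.71 rad, so the pail is at its stop. Both blocks are on the tray floor, the left pail is upright, and the hand is clear.

```bash
python3 -c "
from rig import bot
print(bot.sign_off())"
```

```text
the job is handed in; nothing more can be done
None
```

I tipped the wax pail (the robot's right) over to its stop and left it there. Both wax blocks are in its tray. I pulled it by the bail to about 1.6 rad, then took the loop from above and drew it to the stop, finishing about 14 s into the 48 s allowed.

- **Pail at the stop:** after I let go, the loop bar in the side view was within a pixel of where it should be at 2.71 rad.
- **Blocks:** both are inside the tray. One lies flat and the other seems to stand on its edge.
- **Empty pail:** it is upright and was not touched.
- **Arm:** the hand is clear of everything with near-zero wrist force. The highest force I read was about 17 N, while holding the pail against its stop; I only read it between moves.
- **Check that disagreed:** my rough measurement of the glass panel behind the pail had its sight lines 2–5 cm apart. I used it only to confirm clearance, and the hand passed well above it.

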